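# Close a preserving jar: screw the band down fingertip-tight

### The arm

A 6-joint arm with a two-finger parallel gripper is mounted at the origin on the work surface. World frame = base frame: x ahead of the robot, y to its left, z up, the work surface at z = 0. Lengths are in m, angles in rad, forces in N, time in s.
With the tool pointing down it reaches from about 0.35 to 0.975 m from the base axis. Payload 4.9 kg.
Tool frame: the origin (TCP) lies on the centre line of the jaws, within the pads' length; the fingertips stand ctrl.tcp_to_tips ahead of it and the grasp point (between the pads) lies 3 mm ahead of it (ctrl.tcp_to_tips is the distance from the TCP to the fingertips, in m); z points along the fingers, y is the direction in which the jaws open and shut (so a half turn about z gives the same grasp; the last joint's range is limited). The gripper opens to 85 mm and grips with 20 to 120 N. Pads are 22 mm wide; open, the fingers measure 114 mm over their backs; the gripper's body (76 mm by 85 mm) begins 54 mm behind the grasp point. The pads swing forward as they close: fully open they stand 13 mm farther back than shut.
Start: joints at [-1.226, 0.053, 1.613, -0, 1.476, -0.119], TCP at [0.28, -0.559, 0.253] pointing down, gripper open.
Joint ranges: [-3.01, 3.01], [-1.01, 2.22], [0.06, 2.58], [-1.02, 4.17], [0.09, 2.62], [-3.14, 3.14]. Speed limits (rad/s): [2.57, 2.57, 3.14, 3.14, 3.14, 3.14].

### API

Orientations are given as a rotation vector (axis times angle).
In Python, from station import ctrl, vision gives the robot as it stands.
- The arm moves only by the tool jog_arm, never from a script. Its argument "deltas" is a list of rows, each a list of 7 numbers: the turn, a rotation vector about the tool's x, y, z in rad, then the shift along the tool's x, y, z in cm, then the opening, from 0 (shut) to 1 (fully open). A call has 1 to 12 rows; each row shifts and turns the commanded pose from where the row before left it, along the tool's axes as they then stand; what a row does not reach is not made up. A row lasts 1/12 s, in which the tool goes at most 41.7 mm and 7.16 degrees, less where a joint would pass 70% of its speed; a pose out of reach is approached as far as the arm can. A call with a gripper value outside its range is refused whole. The fingers move at their own pace and stop on an object; "grip_force" is the grip in N (left out, the last holds). Time passes only in rows, so rows that do not move let the fingers close. It gives the time, the measured TCP pose, the force and the opening at its end, in the units of the state.
- ctrl.get_obs(): the state, without advancing time (a new reading comes with each control period).
- vision.get_image(name): name is "side" or "top"; returns (picture, depth): 384x512x3 uint8, red, green, blue; 384x512 float32, m along the optical axis (not along the pixel's ray), 0 where there is no reading.
- vision.calibration(name): a dict with "fx", "fy", "cx", "cy" (pixels), "rvec" (rotation vector, rad) and "tvec" (3), from world to camera coordinates, as OpenCV has them. Camera axes: x right, y down, z forward; pixel columns grow to the right and rows downward; lengths in m; the calibration is good to about 2 mm. A picture is of the moment at which its call begins. calibration takes no time and is no camera call.
- ctrl.finish_job(): hands the job in, once; it reports no verdict.
The state is a dict: "t": time; "q": joint angles; "dq": joint speeds; "effort": joint torques, N m; "tool_pos": TCP position; "tool_rot": TCP orientation; "contact_force": force on the tool from outside, world axes, zero at the start; "wrist_torque": the same for the moment, N m; "opening": finger opening in m.
Only numpy, scipy, OpenCV 4.12 (cv2) and the standard library are available. Lean on these libraries where they do the work, as an engineer would, in place of code of your own. Each camera call takes 0.05 s, during which the arm holds its last target. There are 200 camera calls.

### The job

Close the open preserving jar in the rack: set the small loose screw band level over its neck and screw it down clockwise, feeling for where it starts to turn harder, and stop there, fingertip-tight, so that it lightly clamps the flat lid. Do not wrench it or press hard, or the lid buckles; leave the band home and level, let go, and leave everything else on the counter where it is.

Things in the scene. Friction and masses are not known exactly. Their poses are not given: they have to be found in the camera images.
- band_center (a point): Centre of the small loose screw band, on its axis, half-way up. Plain fluted steel ring, open top and bottom, outer diameter 57 mm, 21 mm high, about 50 g, lying flat with its lipped side up, this point 10.5 mm over the counter. z is its axis, towards the lip. Two thread lugs inside near the bottom, 45 mm apart: a right-hand two-start thread, clockwise from above screws it down, 12 mm a turn.
- band_lip (a point): Centre of the underside of the band's lip, 7 mm above the band's centre: the top 3.5 mm of the band turns inward as a flat lip with a 33 mm opening. Screwed home, this lip bears on the rim of the flat lid. z along the band's axis.
- jar_rim (a point): Centre of the rim of the open glass jar, 118 mm over the counter; z up along its axis. Body 48 mm across, narrower than the band, so fingers have room below it. It stands fast in one pocket of a fixed wooden rack (90 x 240 mm, 40 mm high) and neither turns nor lifts. Under a taper (39 mm at the rim) the neck is 44 mm with two thread ridges, crest 50 mm, the highest 2 mm under the rim.
- neck_rest (a point): Point on the jar's axis 4 mm above the rim. A band put straight on rests on the ridges, at any turn, with its centre within 4 mm above or below this point; from there it goes home in 0.4 to 1.3 turns clockwise, sinking 1 mm per 30 degrees. In the thread it has about 1.5 mm of play up and down, 0.8 mm sideways. It turns with about 0.03 N m until it binds.
- lid_place (a point): Where the top of the flat steel lid (39 mm across, lying centred on the rim on a springy seal that gives 1 mm at 18 N) ought to be, 3.5 mm over the rim: seals differ by 1.2 mm either way. After the lip meets the lid the thread's play goes within 45 to 70 degrees, then it turns harder: about 0.015 N m and 1.7 degrees per newton of clamping. 0.08 to 0.2 N m is fingertip-tight and stays when let go.
- jar_shut: The other jar in the rack, same size, already closed with a band of its own: leave it. Origin at the centre of its underside; its top is 125 mm over the counter. The axes of the two jars are 120 mm apart.
- wide_band: A larger loose screw band, 76 mm outer diameter, 21 mm high, too wide for this jar: leave it. Origin at the centre of its underside, z up.
- tin: Black coffee tin with a steel lid, 73 mm diameter, 120 mm high, standing; leave it. Origin at the centre of its underside.
- spoon_rest: Grey spoon rest, a shallow dish 116 mm across with a handle reaching 145 mm to its own +y side; leave it. Origin at the centre of the dish's underside.

How it is judged:
By the outcome, as a careful person would: the job done as asked, in the order asked, and still so for the second after the job is handed in, with the robot touching nothing.
It also fails if it takes over 72 s, if anything falls off the work surface, if the arm or the gripper's body presses on something with over 40 N, if the wrist force passes 120 N, or if a joint passes its speed limit or range.

## Working session

There is one attempt and no reset: what is moved stays moved. The work goes in short steps, Python scripts to look and compute and a tool call to move; the robot and the scene stay as the last step left them, time stands still between calls to the robot, and variables do not carry over. Pictures are saved under pics/ and viewed, about 8 in all and at most 12, crops included, and the job is handed in when it is done.

Besides the shell and the picture viewer there is one more tool, called after "Emit:" as name(argument=value, ...), one argument or row to a line, values as JSON. jog_arm: Moves the arm, as the interface text tells. Its arguments: {"type":"object","properties":{"deltas":{"type":"array"},"grip_force":{"type":"number"}},"required":["deltas"]}

```bash
mkdir -p pics; ls
cat > h.py <<'E'
import numpy as np,cv2
from station import ctrl,vision
def cam(n):
    c=vision.calibration(n);R=cv2.Rodrigues(np.array(c['rvec'],float))[0];t=np.array(c['tvec'],float).ravel();return c,R,t
def ray(n,u,v):
    c,R,t=cam(n);d=R.T@np.array([(u-c['cx'])/c['fx'],(v-c['cy'])/c['fy'],1.]);return -R.T@t,d
def onz(n,u,v,z):
    o,d=ray(n,u,v);return o+d*(z-o[2])/d[2]
def cloud(n,depth):
    c,R,t=cam(n);v,u=np.indices(depth.shape);P=np.stack([(u-c['cx'])/c['fx']*depth,(v-c['cy'])/c['fy']*depth,depth],-1);W=(P-t)@R;W[depth<=0]=np.nan;return W
def proj(n,p):
    c,R,t=cam(n);q=R@np.array(p,float)+t;return c['fx']*q[0]/q[2]+c['cx'],c['fy']*q[1]/q[2]+c['cy']
E
python3 - <<'E'
from h import *
for n in('top','side'):
    im,d=vision.get_image(n);cv2.imwrite(f'pics/{n}0.png',im[:,:,::-1]);np.savez(f'pics/{n}0.npz',im=im,d=d)
    o,dd=ray(n,256,192);print(n,o,dd,vision.calibration(n)['fx'])
print(ctrl.get_obs(),ctrl.tcp_to_tips)
a=cv2.imread('pics/top0.png');b=cv2.imread('pics/side0.png')
E
```

```text
pics
top [ 0.48433195 -0.0713185   1.21706577] [ 0.08995736  0.02347198 -0.99593067] 399.79623397719644
side [0.31056085 0.77594678 0.8436124 ] [ 0.21782943 -0.7581074  -0.61483149] 364.54418049181544
{'t': 0.1, 'q': array([-1.22605186e+00,  5.33116135e-02,  1.61413817e+00, -2.14834682e-05,
        1.47598756e+00, -1.18980899e-01]), 'dq': array([ 0.00046292, -0.00325679, -0.00208924, -0.00066016, -0.00126754,
       -0.00080718]), 'effort': array([-3.72502745e-04, -3.94902992e+01, -3.71364141e+01, -1.16494130e-04,
        3.92574730e-03, -4.86295676e-06]), 'tool_pos': array([ 0.27938362, -0.55850643,  0.2521841 ]), 'tool_rot': array([-3.05574149e+00, -7.21491450e-01,  3.59564402e-04]), 'contact_force': array([ 0.45638129,  0.45341469, -0.56107109]), 'wrist_torque': array([-0.02529089,  0.02730056,  0.01333841]), 'opening': 0.08546290311408249} 0.022
```

View pics/top0.png

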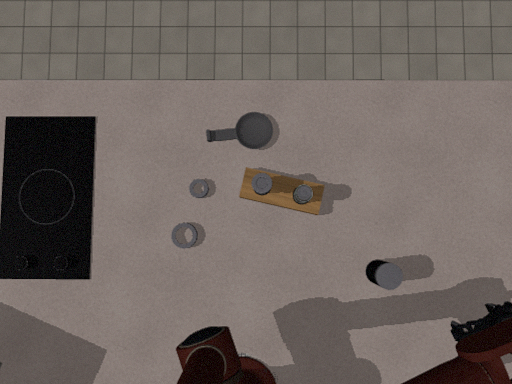

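View pics/side0.png

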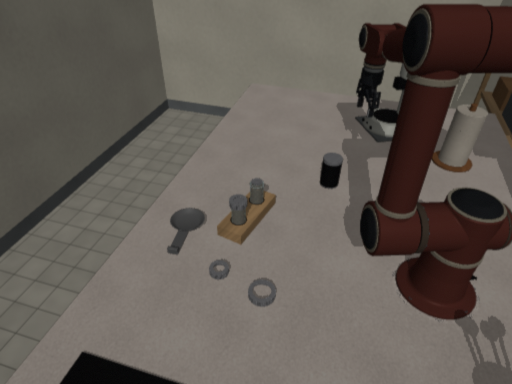

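The small band is at about top (199,188), and side (219,268). The wide band is at top (184,235). The rack has two jars at top (262,183) and (303,194). I'll zoom in to tell which jar is open.

Run:
```python
from h import *
T=np.load('pics/top0.npz');S=np.load('pics/side0.npz')
a=cv2.resize(T['im'][160:220,180:330],None,fx=5,fy=5,interpolation=2)
b=cv2.resize(S['im'][170:245,205:305],None,fx=4,fy=4,interpolation=2)
c=np.zeros((600,750,3),np.uint8);c[:300]=a;c[300:,:400]=b;cv2.imwrite('pics/z.png',c[:,:,::-1])
for n,D in(('top',T),('side',S)):
    W=cloud(n,D['d']);X,Y,Z=W[...,0],W[...,1],W[...,2]
    m=(Z>0.09)&(Z<.16)&(X>.4)&(X<.9)&(Y>-.3)&(Y<.4)
    k,l,s,cc=cv2.connectedComponentsWithStats(m.astype(np.uint8))
    for i in range(1,k):
        if s[i,4]>20:
            w=W[l==i]; hi=w[w[:,2]>np.percentile(w[:,2],60)-.003]
            print(n,'jar',s[i],w.min(0).round(4),w.max(0).round(4),'mid',((w.min(0)+w.max(0))/2).round(4),np.percentile(w[:,2],[50,80,95]).round(4))
    m=(Z>0.010)&(Z<.035)&(X>.4)&(X<.9)&(Y>-.3)&(Y<.4)
    k,l,s,cc=cv2.connectedComponentsWithStats(m.astype(np.uint8))
    for i in range(1,k):
        if s[i,4]>20:
            w=W[l==i];print(n,'low',s[i],((w.min(0)+w.max(0))/2).round(4),(w.max(0)-w.min(0)).round(4))
            if n=='top':
                p=np.argwhere(l==i)[:,::-1].astype(np.float32);(u,v),r=cv2.minEnclosingCircle(p);print('  circ',u,v,r,onz('top',u,v,.021).round(4))
```

```text
top jar [252 172  21  22 343] [ 0.5807 -0.0894  0.1028] [ 0.6387 -0.0343  0.132 ] mid [ 0.6097 -0.0618  0.1174] [0.1235 0.1258 0.1274]
top jar [295 184  18  18 251] [ 0.5594 -0.2013  0.091 ] [ 0.6074 -0.1537  0.1256] mid [ 0.5834 -0.1775  0.1083] [0.1181 0.1212 0.1227]
top low [234 112  39  37 448] [ 0.7824 -0.0325  0.0174] [0.1135 0.1164 0.0148]
  circ 253.0693817138672 129.6722412109375 19.498781204223633 [ 0.7825 -0.0331  0.021 ]
top low [206 129  10  12  56] [0.7673 0.0972 0.0198] [0.0339 0.0267 0.0184]
  circ 210.5 134.3000030517578 6.224243640899658 [0.7678 0.0962 0.021 ]
top low [189 179  20  19 201] [0.604  0.1304 0.0186] [0.0551 0.057  0.0165]
  circ 198.59091186523438 187.77272033691406 9.669211387634277 [0.6044 0.1298 0.021 ]
top low [171 223  27  25 283] [0.4627 0.1716 0.0201] [0.0716 0.0768 0.0157]
  circ 184.0 235.0 13.000100135803223 [0.4626 0.171  0.021 ]
side jar [250 179  14  14 165] [ 0.5583 -0.1908  0.0906] [ 0.6057 -0.1485  0.121 ] mid [ 0.582  -0.1696  0.1058] [0.1128 0.1178 0.1191]
side jar [229 195  19  19 278] [ 0.581  -0.0844  0.0902] [ 0.6367 -0.0278  0.126 ] mid [ 0.6088 -0.0561  0.1081] [0.1195 0.1229 0.1242]
side low [217 197  59  46 321] [ 0.5958 -0.1066  0.0225] [0.1404 0.2359 0.0249]
side low [170 208  35  24 223] [ 0.7823 -0.0328  0.0154] [0.1136 0.1146 0.0106]
side low [167 247  12   6  57] [0.7666 0.1075 0.0176] [0.035  0.0139 0.0146]
side low [209 261  20  17 201] [0.6038 0.135  0.0166] [0.0558 0.0562 0.013 ]
side low [248 280  28  25 333] [0.4624 0.1757 0.0175] [0.0769 0.0778 0.0147]
```

View pics/z.png

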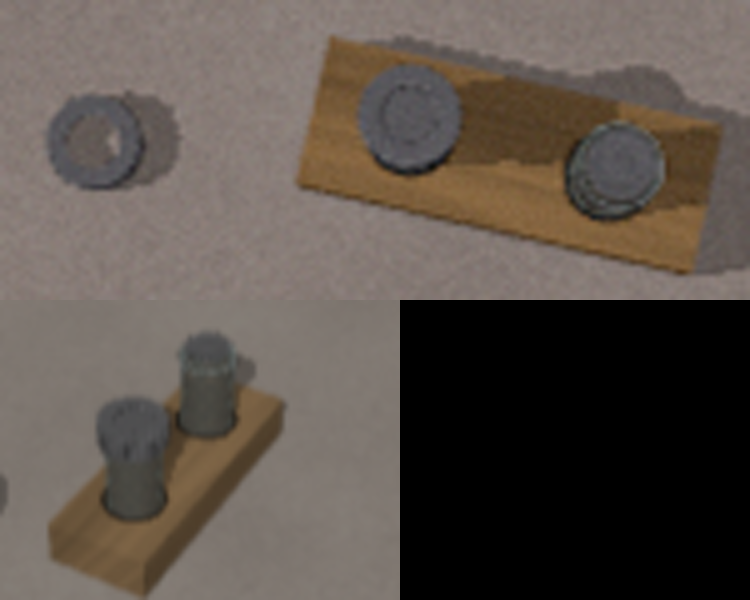

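Left in the top view (+y) is the shut jar. The open jar is the right one, with its lid centred at about top (304.4,192.4) and side (257,181). I'll triangulate both targets now.

```bash
cat >> h.py <<'E'
def psi():
    R=cv2.Rodrigues(np.array(ctrl.get_obs()['tool_rot']))[0];return R
def todelta(target):
    o=ctrl.get_obs();R=psi();return (R.T@(np.array(target)-o['tool_pos'])*100).round(2)
def st():
    o=ctrl.get_obs();R=psi();print('t %.2f'%o['t'],'pos',o['tool_pos'].round(4),'F',o['contact_force'].round(2),'M',o['wrist_torque'].round(3),'open %.4f'%o['opening'],'q6 %.2f'%o['q'][5],'yaw %.1f'%np.degrees(np.arctan2(R[1,0],R[0,0])),'tilt',R[:2,2].round(4))
def tri(a,b):
    (o1,d1),(o2,d2)=ray('top',*a),ray('side',*b);d1/=np.linalg.norm(d1);d2/=np.linalg.norm(d2)
    A=np.stack([d1,-d2],1);s=np.linalg.lstsq(A,o2-o1,rcond=None)[0];p,q=o1+s[0]*d1,o2+s[1]*d2;return (p+q)/2,np.linalg.norm(p-q)
E
python3 - <<'E'
from h import *
T=np.load('pics/top0.npz')
print('lid',onz('top',303.9,191.9,.1215),'shut',onz('top',261.3,182.9,.125))
b=np.load('pics/side0.npz')
print('lid tri',tri((303.9,191.9),(205+207/4-.5,170+(352-300)/4-.5)))
# band mask by colour top: circle centre of lip ring
im=T['im'].astype(int);W=cloud('top',T['d'])
for nm,c,z0 in(('band',(.604,.130),.012),('lid',(.584,-.1775),.117)):
    m=(np.hypot(W[...,0]-c[0],W[...,1]-c[1])<.05)&(W[...,2]>z0)
    w=W[m];(x,y),r=cv2.minEnclosingCircle(w[:,:2].astype(np.float32));print(nm,x,y,r,w[:,:2].mean(0))
st()
E
```

```text
lid [ 0.58412977 -0.17719274  0.1215    ] shut [ 0.60813116 -0.05998877  0.125     ]
lid tri (array([ 0.58479514, -0.1783359 ,  0.11046657]), np.float64(0.0006950163497663434))
band 0.6042423844337463 0.13009992241859436 0.02893422730267048 [0.60439653 0.12989366]
lid 0.5848314166069031 -0.17714187502861023 0.022862780839204788 [ 0.58307822 -0.17797164]
t 0.10 pos [ 0.2794 -0.5585  0.2522] F [ 0.46  0.45 -0.56] M [-0.025  0.027  0.013] open 0.0855 q6 -0.12 yaw 26.6 tilt [-0.0006  0.0017]
```

Emit:
jog_arm(
  deltas=[
    [0,0,-0.12,0,0,0,1],
    [0,0,-0.12,0,0,0,1],
    [0,0,-0.12,0,0,0,1],
    [0,0,-0.12,0,0,0,1],
    [0,0,-0.12,0,0,0,1],
    [0,0,-0.12,0,0,0,1],
    [0,0,-0.12,0,0,0,1],
    [0,0,-0.12,0,0,0,1],
    [0,0,-0.12,0,0,0,1],
  ],
  grip_force=20,
)

```text
t: 0.85
tool_pos: [0.2795, -0.5586, 0.2525]
tool_rot: [-2.244, -2.197, -0.001]
contact_force: [0.4, 0.3, -0.1]
opening: 0.0856
```

Emit:
jog_arm(
  deltas=[
    [0,0,-0.12,0,0,0,1],
    [0,0,-0.12,0,0,0,1],
    [0,0,-0.12,0,0,0,1],
    [0,0,-0.12,0,0,0,1],
    [0,0,-0.12,0,0,0,1],
    [0,0,-0.12,0,0,0,1],
    [0,0,-0.12,0,0,0,1],
    [0,0,-0.12,0,0,0,1],
    [0,0,-0.114,0,0,0,1],
    [0,0,0,0,0,0,1],
  ],
)

```text
t: 1.68
tool_pos: [0.2795, -0.5587, 0.2526]
tool_rot: [-0.811, -3.035, -0.002]
contact_force: [-0.0, -0.8, 0.0]
opening: 0.0849
```

```bash
python3 -c "
from h import *
st();print(todelta([.604,.130,.22]))"
```

```text
t 1.68 pos [ 0.2795 -0.5587  0.2526] F [-0.01 -0.76  0.02] M [-0.023  0.004  0.016] open 0.0849 q6 -2.27 yaw 150.1 tilt [-0.0004  0.0011]
[ 6.21 75.87  3.32]
```

Emit:
jog_arm(
  deltas=[
    [0,0,0,0.26,3.16,0.14,1],
    [0,0,0,0.26,3.16,0.14,1],
    [0,0,0,0.26,3.16,0.14,1],
    [0,0,0,0.26,3.16,0.14,1],
    [0,0,0,0.26,3.16,0.14,1],
    [0,0,0,0.26,3.16,0.14,1],
    [0,0,0,0.26,3.16,0.14,1],
    [0,0,0,0.26,3.16,0.14,1],
    [0,0,0,0.26,3.16,0.14,1],
    [0,0,0,0.26,3.16,0.14,1],
    [0,0,0,0.26,3.16,0.14,1],
    [0,0,0,0.26,3.16,0.14,1],
  ],
)

```text
t: 2.68
tool_pos: [0.4425, -0.2134, 0.2362]
tool_rot: [-0.819, -3.033, -0.0]
contact_force: [0.0, -0.1, -1.4]
opening: 0.0853
```

Emit:
jog_arm(
  deltas=[
    [0,0,0,0.26,3.16,0.14,1],
    [0,0,0,0.26,3.16,0.14,1],
    [0,0,0,0.26,3.16,0.14,1],
    [0,0,0,0.26,3.16,0.14,1],
    [0,0,0,0.26,3.16,0.14,1],
    [0,0,0,0.26,3.16,0.14,1],
    [0,0,0,0.26,3.16,0.14,1],
    [0,0,0,0.26,3.16,0.14,1],
    [0,0,0,0.26,3.16,0.14,1],
    [0,0,0,0.26,3.16,0.14,1],
    [0,0,0,0,0,0,1],
    [0,0,0,0,0,0,1],
  ],
)

```text
t: 3.68
tool_pos: [0.5777, 0.073, 0.2218]
tool_rot: [-0.813, -3.033, 0.001]
contact_force: [-0.3, -0.2, -0.5]
opening: 0.085
```

```bash
python3 -c "
from h import *
st();print(todelta([.604,.130,.03]))"
```

```text
t 3.68 pos [0.5777 0.073  0.2218] F [-0.29 -0.19 -0.5 ] M [-0.049  0.059  0.055] open 0.0850 q6 -1.05 yaw 150.0 tilt [-0.0013 -0.0002]
[ 0.56  6.27 19.18]
```

Emit:
jog_arm(
  deltas=[
    [0,0,0,0.28,3.13,0.5,1],
    [0,0,0,0.28,3.14,0.5,1],
    [0,0,0,0,0,2.5,1],
    [0,0,0,0,0,3.0,1],
    [0,0,0,0,0,3.0,1],
    [0,0,0,0,0,3.0,1],
    [0,0,0,0,0,3.0,1],
    [0,0,0,0,0,2.2,1],
    [0,0,0,0,0,1.0,1],
    [0,0,0,0,0,0.2,1],
    [0,0,0,0,0,0.2,1],
    [0,0,0,0,0,0,1],
  ],
)

```text
t: 4.68
tool_pos: [0.6055, 0.1284, 0.0331]
tool_rot: [0.814, 3.032, 0.001]
contact_force: [0.4, 0.1, -1.1]
opening: 0.085
```

Emit:
jog_arm(
  deltas=[
    [0,0,0,0,0,0,0.7],
    [0,0,0,0,0,0,0.6],
    [0,0,0,0,0,0,0.5],
    [0,0,0,0,0,0,0.5],
    [0,0,0,0,0,0,0.5],
    [0,0,0,0,0,0,0.5],
  ],
)

```text
t: 5.18
tool_pos: [0.6055, 0.1289, 0.0335]
tool_rot: [0.813, 3.032, 0.001]
contact_force: [-0.4, 0.3, 6.9]
opening: 0.0559
```

```bash
python3 -c "
from h import *
st();im,d=vision.get_image('side');cv2.imwrite('pics/s1.png',cv2.resize(im[200:310,150:300],None,fx=5,fy=5,interpolation=2)[:,:,::-1]);print(todelta([.604,.130,.03]))"
```

```text
t 5.18 pos [0.6055 0.1289 0.0335] F [-0.42  0.32  6.89] M [-0.048  0.197 -0.027] open 0.0559 q6 -0.96 yaw 150.0 tilt [0.0027 0.0002]
[0.19 0.02 0.35]
```

View pics/s1.png

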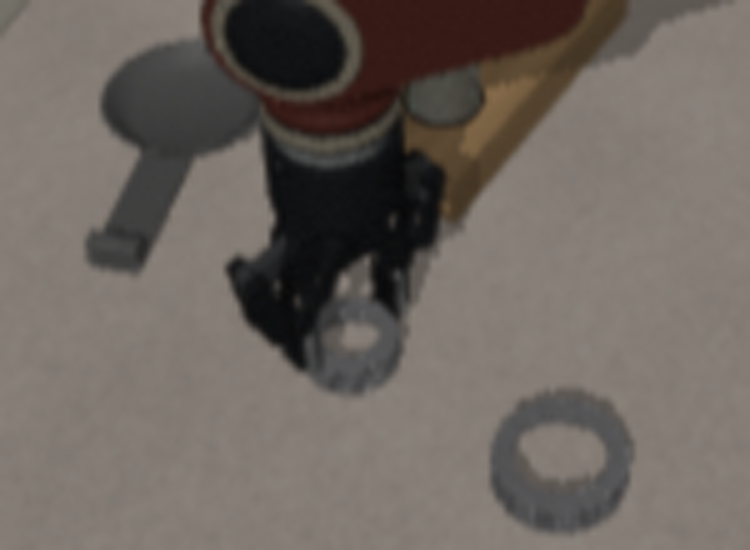

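The view shows the jaws around the small band (about (350,345) in the crop), with the band still upright on the counter. Next I open, turn −90°, lower a little and regrip, which centres the band on both axes.

Emit:
jog_arm(
  deltas=[
    [0,0,0,0,0,0,1],
    [0,0,0,0,0,0,1],
    [0,0,0,0,0,0,1],
    [0,0,0,0,0,0,1],
    [0,0,-0.12,0,0,0,1],
    [0,0,-0.12,0,0,0,1],
    [0,0,-0.12,0,0,0,1],
    [0,0,-0.12,0,0,0,1],
    [0,0,-0.12,0,0,0,1],
    [0,0,-0.12,0,0,0,1],
    [0,0,-0.12,0,0,0,1],
    [0,0,-0.12,0,0,0,1],
  ],
)

```text
t: 6.23
tool_pos: [0.604, 0.1287, 0.0311]
tool_rot: [0.689, -3.065, -0.0]
contact_force: [0.7, 0.0, 0.3]
opening: 0.0855
```

Emit:
jog_arm(
  deltas=[
    [0,0,-0.12,0,0,0,1],
    [0,0,-0.12,0,0,0,1],
    [0,0,-0.12,0,0,0,1],
    [0,0,-0.12,0,0,0,1],
    [0,0,-0.13,0,0,0.2,1],
    [0,0,0,0,0,0.3,1],
    [0,0,0,0,0,0,0.7],
    [0,0,0,0,0,0,0.6],
    [0,0,0,0,0,0,0.5],
    [0,0,0,0,0,0,0.5],
    [0,0,0,0,0,0,0.5],
    [0,0,0,0,0,0,0.5],
  ],
)

```text
t: 7.23
tool_pos: [0.6042, 0.1288, 0.0265]
tool_rot: [1.562, -2.726, -0.0]
contact_force: [1.3, 0.5, -0.7]
opening: 0.0563
```

```bash
python3 -c "
from h import *
st()"
```

```text
t 7.23 pos [0.6042 0.1288 0.0265] F [ 1.29  0.5  -0.73] M [ 0.024  0.028 -0.022] open 0.0563 q6 -2.52 yaw -120.4 tilt [-0.  0.]
```

Emit:
jog_arm(
  deltas=[
    [0,0,0,0,0,0,0.5],
    [0,0,0,0,0,-0.5,0.5],
    [0,0,0,0,0,-1.5,0.5],
    [0,0,0,0,0,-3,0.5],
    [0,0,0,0,0,-3,0.5],
    [0,0,0,0,0,-3,0.5],
    [0,0,0,0,0,-3,0.5],
    [0,0,0,0,0,-1.5,0.5],
    [0,0,0,0,0,0,0.5],
  ],
  grip_force=30,
)

```text
t: 7.98
tool_pos: [0.6071, 0.1291, 0.1877]
tool_rot: [-1.558, 2.718, -0.006]
contact_force: [0.1, 0.5, -0.5]
opening: 0.0558
```

```bash
python3 -c "
from h import *
st();print(todelta([.584,-.178,.18]))"
```

```text
t 7.98 pos [0.6071 0.1291 0.1877] F [ 0.07  0.55 -0.54] M [-0.01   0.017  0.002] open 0.0558 q6 -2.52 yaw -120.3 tilt [0.0099 0.0009]
[ 27.67 -13.51   0.72]
```

Emit:
jog_arm(
  deltas=[
    [0,0,0,2.5,-1.2,0,0.5],
    [0,0,0,2.5,-1.2,0,0.5],
    [0,0,0,2.5,-1.2,0,0.5],
    [0,0,0,2.5,-1.2,0,0.5],
    [0,0,0,2.5,-1.2,0,0.5],
    [0,0,0,2.5,-1.2,0,0.5],
    [0,0,0,2.5,-1.2,0,0.5],
    [0,0,0,2.5,-1.2,0,0.5],
    [0,0,0,2.5,-1.2,0,0.5],
    [0,0,0,2.5,-1.2,0,0.5],
    [0,0,0,2.5,-1.2,0,0.5],
    [0,0,0,0,0,0,0.5],
  ],
)

```text
t: 8.98
tool_pos: [0.5779, -0.1792, 0.1797]
tool_rot: [1.555, -2.727, -0.0]
contact_force: [0.2, -0.5, -0.3]
opening: 0.0556
```

Emit:
jog_arm(
  deltas=[
    [0,0,0,0,0,0,0.5],
    [0,0,0,0,0,0,0.5],
  ],
)

```text
t: 9.15
tool_pos: [0.5786, -0.1748, 0.1801]
tool_rot: [1.562, -2.725, -0.003]
contact_force: [-0.6, 0.7, -1.7]
opening: 0.0559
```

```bash
python3 -c "
from h import *
st();print(todelta([.584,-.178,.16]))
im,d=vision.get_image('side');cv2.imwrite('pics/s2.png',cv2.resize(im[120:240,200:320],None,fx=5,fy=5,interpolation=2)[:,:,::-1])"
```

```text
t 9.15 pos [ 0.5786 -0.1748  0.1801] F [-0.55  0.72 -1.68] M [0.011 0.05  0.029] open 0.0559 q6 -3.03 yaw -120.4 tilt [-0.0019  0.0013]
[ 0.01 -0.63  2.01]
```

View pics/s2.png

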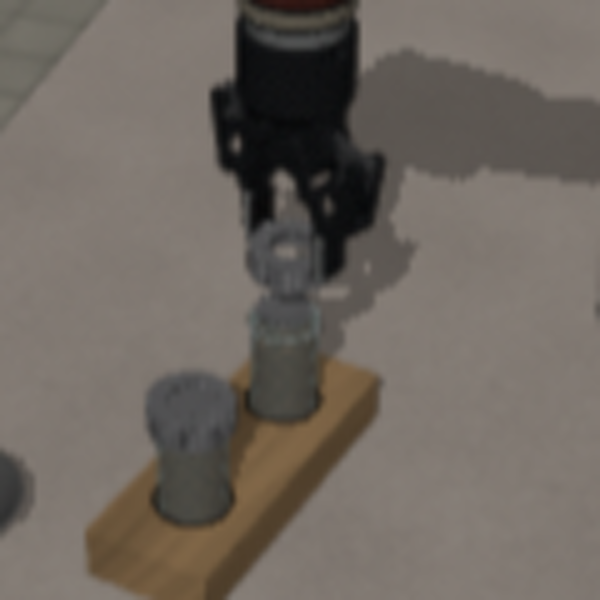

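The view shows the band held just above and behind the open jar's lid, at (287,258) in the crop. It may be tilted towards the camera. I'll check with depth plane fits of its lip, with the shut jar's top as reference.

Run:
```python
from h import *
im,d=vision.get_image('side');np.savez('pics/s3.npz',im=im,d=d);st()
W=cloud('side',d);print([round(x,1) for x in proj('side',(.579,-.175,.1745))])
r=W[160:184,246:268]
print('z mm');print((r[::2,::2,2]*1e3).round(0))
print('y mm');print((r[::2,::2,1]*1e3).round(0))
```

```text
t 9.25 pos [ 0.579  -0.1742  0.1807] F [ 0.01  1.28 -1.2 ] M [ 0.019 -0.06  -0.014] open 0.0561 q6 -3.03 yaw -120.3 tilt [-0.0011  0.0008]
[np.float64(257.8), np.float64(167.6)]
z mm
[[ -7. 188. 196. 192. 186.  -2.   1. 226. 229. 224. 215.]
 [ -7. 180. 188. 185. 181.  -5.  -3.  -1. 218. 219.  -4.]
 [ -4. 172. 180. 176. 175. 172. 173. 173. 209. 213. 215.]
 [ -5.  -3. 173. 173. 173. 170. 174. 172. 170. 209. 212.]
 [ -0.  -4. 173. 175. 158. 158. 158. 158. 194. 194. 198.]
 [ -1.  -2. 173. 171.  -7.  -5.  -2.  -3. 186. 187. 188.]
 [ -5.  -4. 168. 172. 173. 174. 169. 172. 180. 181. 180.]
 [ -4.  -2. 160. 166. 165. 170. 170. 170. 171. 173. 177.]
 [ -1.  -4.  -4. 157. 159. 164. 165. 161. 163. 165.  -3.]
 [ -5.  -4.  -2.  -3. 151. 154. 156. 154. 152.  -3.  -3.]
 [ -3.  -1.  -4. 119. 119. 118. 117. 121.  -2.  -4.  -2.]
 [ -1.  -1. 109. 119. 118. 115. 120. 117. 120.  -3.  -1.]]
y mm
[[-472. -189. -179. -187. -197. -479. -477. -145. -141. -151. -166.]
 [-457. -188. -179. -186. -193. -468. -467. -467. -147. -148. -480.]
 [-439. -189. -180. -187. -191. -197. -198. -200. -149. -145. -145.]
 [-426. -426. -178. -181. -183. -189. -185. -190. -194. -140. -138.]
 [-406. -413. -167. -166. -192. -195. -197. -199. -149. -151. -147.]
 [-393. -397. -156. -160. -411. -412. -409. -413. -149. -150. -150.]
 [-385. -386. -153. -149. -149. -149. -158. -157. -148. -147. -151.]
 [-370. -370. -153. -147. -149. -144. -147. -148. -150. -148. -145.]
 [-354. -359. -362. -148. -147. -142. -143. -150. -149. -149. -380.]
 [-345. -346. -346. -350. -146. -145. -145. -148. -154. -364. -366.]
 [-330. -330. -336. -177. -178. -182. -186. -182. -348. -353. -352.]
 [-314. -317. -176. -166. -169. -174. -171. -176. -175. -338. -338.]]
```

Lip depths are about 173 mm at both the front and the back edge, so the band is level. I'll correct sideways and descend to just above contact.

Emit:
jog_arm(
  deltas=[
    [0,0,0,0,-0.6,0,0.5],
    [0,0,0,0,0,1,0.5],
    [0,0,0,0,0,1,0.5],
    [0,0,0,0,0,0.7,0.5],
    [0,0,0,0,0,0,0.5],
    [0,0,0,0,0,0,0.5],
    [0,0,0,0,0,0,0.5],
  ],
)

```text
t: 9.83
tool_pos: [0.5844, -0.1782, 0.1543]
tool_rot: [1.563, -2.725, -0.0]
contact_force: [-0.0, -0.3, -0.2]
opening: 0.0558
```

```bash
python3 -c "
from h import *
st();print(todelta([.584,-.1784,.146]));im,d=vision.get_image('side');st();W=cloud('side',d)
print([round(x,1) for x in proj('side',(.584,-.178,.135))])
r=W[168:194,246:270];print((r[::2,::2,2]*1e3).round(0))
cv2.imwrite('pics/s4.png',cv2.resize(im[140:220,220:300],None,fx=7,fy=7,interpolation=2)[:,:,::-1])"
```

```text
t 9.83 pos [ 0.5844 -0.1782  0.1543] F [-0.04 -0.32 -0.18] M [-0.02  -0.03  -0.015] open 0.0558 q6 -3.03 yaw -120.3 tilt [-0.0003  0.0001]
[0.03 0.03 0.83]
t 9.88 pos [ 0.5846 -0.1784  0.1548] F [ 0.16 -0.3   0.08] M [0.002 0.013 0.016] open 0.0561 q6 -3.03 yaw -120.3 tilt [ 0.0005 -0.0002]
[np.float64(256.4), np.float64(176.7)]
[[ -2. 158. 158. 154.  -5.  -2.  -4. 190. 193.  -4. 203. 207.]
 [ -3. 150. 150. 146. 146. 148. 147. 147. 188. 186. 195. 199.]
 [ -3. 145. 145. 147. 146. 144. 145. 148. 178. 180. 187. 192.]
 [ -7. 147. 148. 130. 127. 129. 129. 131. 170. 171. 180.  -2.]
 [ -6. 146. 146. 147.  -2.  -4.  -5.  -1. 160. 162. 158.  -5.]
 [ -2. 135. 143. 147. 146. 144. 145. 144. 152. 154. 149.  -3.]
 [ -3.   0. 133. 140. 143. 142. 144. 142. 145. 148.  -2.  -6.]
 [ -7.  -3. 127. 132. 135. 133. 133. 133. 135.  -1.  -3.  -3.]
 [ -4.  -4. 110. 116. 117. 126. 123. 116. 117.  -4.  -6.  -2.]
 [ -1.  -3. 105. 113. 112. 112. 114. 112. 109.  -4.  -2.  -3.]
 [ -2.  -2.  92. 100. 107. 110. 107. 104. 100.  -1.  -1.  -3.]
 [ -4.  -3.  87.  93.  97.  97.  98.  93.  92.  -3.  -2.  -3.]
 [ -1.  -0.  78.  87.  91.  88.  92.  86.  83.  39.  37.  -3.]]
```

View pics/s4.png

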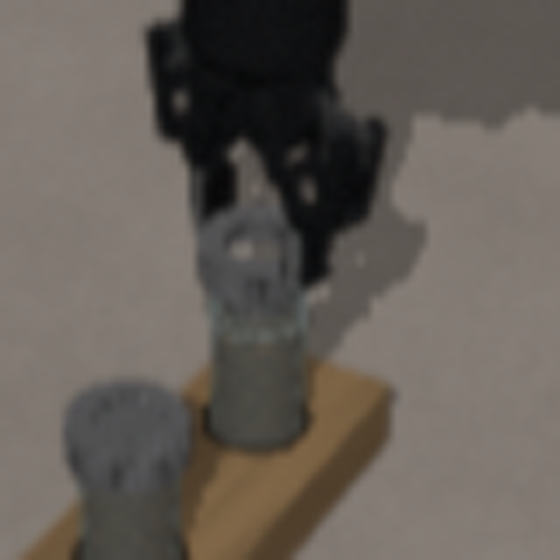

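The band is level and concentric over the neck: its left edge is about 15 crop pixels outside the jar body, which is the expected 4.5 mm. I'll descend gently and feel for contact.

Emit:
jog_arm(
  deltas=[
    [0,0,0,0,0,0.4,0.5],
    [0,0,0,0,0,0.4,0.5],
    [0,0,0,0,0,0.2,0.5],
    [0,0,0,0,0,0,0.5],
  ],
)

```text
t: 10.22
tool_pos: [0.584, -0.1781, 0.1436]
tool_rot: [1.562, -2.725, -0.002]
contact_force: [-0.4, -0.2, -1.2]
opening: 0.0555
```

Emit:
jog_arm(
  deltas=[
    [0,0,0,0,0,0.1,0.5],
    [0,0,0,0,0,0.1,0.5],
    [0,0,0,0,0,0,0.5],
  ],
)

```text
t: 10.47
tool_pos: [0.5844, -0.1783, 0.1423]
tool_rot: [1.563, -2.725, -0.0]
contact_force: [-0.2, 0.1, 0.1]
opening: 0.0563
```

Emit:
jog_arm(
  deltas=[
    [0,0,0,0,0,0.1,0.5],
    [0,0,0,0,0,0.1,0.5],
    [0,0,0,0,0,0,0.5],
  ],
)

```text
t: 10.72
tool_pos: [0.5846, -0.1783, 0.1406]
tool_rot: [-1.562, 2.725, -0.0]
contact_force: [0.2, -0.3, 1.1]
opening: 0.0556
```

Emit:
jog_arm(
  deltas=[
    [0,0,0,0,0,0.1,0.5],
    [0,0,0,0,0,0,0.5],
  ],
)

```text
t: 10.88
tool_pos: [0.5843, -0.1783, 0.1396]
tool_rot: [1.562, -2.725, -0.001]
contact_force: [-1.0, 0.0, -0.4]
opening: 0.0554
```

Emit:
jog_arm(
  deltas=[
    [0,0,0,0,0,0.1,0.5],
    [0,0,0,0,0,0,0.5],
  ],
)

```text
t: 11.05
tool_pos: [0.5842, -0.1782, 0.1381]
tool_rot: [1.562, -2.725, -0.001]
contact_force: [-0.9, 0.7, -0.1]
opening: 0.0561
```

Emit:
jog_arm(
  deltas=[
    [0,0,0,0,0,0.05,0.5],
    [0,0,0,0,0,0,0.5],
  ],
)

```text
t: 11.22
tool_pos: [0.5842, -0.1782, 0.1379]
tool_rot: [1.562, -2.725, -0.001]
contact_force: [-1.2, 0.8, 1.5]
opening: 0.0558
```

Emit:
jog_arm(
  deltas=[
    [0,0,0,0,0,0.05,0.5],
    [0,0,0,0,0,0,0.5],
  ],
)

```text
t: 11.38
tool_pos: [0.5843, -0.1781, 0.1378]
tool_rot: [1.563, -2.725, -0.001]
contact_force: [-3.1, 1.8, 3.3]
opening: 0.0558
```

Emit:
jog_arm(
  deltas=[
    [0,0,0,0,0,0.05,0.5],
    [0,0,0,0,0,0,0.5],
  ],
)

```text
t: 11.55
tool_pos: [0.5843, -0.1781, 0.1378]
tool_rot: [1.563, -2.725, -0.001]
contact_force: [-3.8, 2.2, 6.1]
opening: 0.0562
```

Emit:
jog_arm(
  deltas=[
    [0,0,0,0,0,0.05,0.5],
    [0,0,0,0,0,0,0.5],
  ],
)

```text
t: 11.72
tool_pos: [0.5844, -0.1782, 0.1377]
tool_rot: [1.563, -2.725, -0.001]
contact_force: [-4.7, 2.7, 7.2]
opening: 0.0558
```

Emit:
jog_arm(
  deltas=[
    [0,0,0,0,0.1,-0.05,0.5],
    [0,0,0,0,0,0,0.5],
  ],
)

```text
t: 11.88
tool_pos: [0.5842, -0.1781, 0.1378]
tool_rot: [-1.562, 2.724, -0.003]
contact_force: [-1.5, 0.2, 4.9]
opening: 0.0561
```

```bash
python3 -c "
from h import *
st()"
```

```text
t 11.88 pos [ 0.5842 -0.1781  0.1378] F [-1.45  0.16  4.92] M [ 0.162  0.331 -0.041] open 0.0561 q6 -3.03 yaw -120.3 tilt [ 0.0019 -0.0009]
```

Lateral force is gone and the band rests on the ridges with its centre at about 122 mm. I'll start screwing and follow the 12 mm pitch.

Emit:
jog_arm(
  deltas=[
    [0,0,0.06,0,0,0.011,0.5],
    [0,0,0.12,0,0,0.023,0.5],
    [0,0,0.12,0,0,0.023,0.5],
    [0,0,0.12,0,0,0.023,0.5],
    [0,0,0.06,0,0,0.011,0.5],
    [0,0,0,0,0,0,0.5],
  ],
)

```text
t: 12.38
tool_pos: [0.5835, -0.1778, 0.1368]
tool_rot: [0.867, -3.019, -0.001]
contact_force: [-4.4, 2.3, 7.1]
opening: 0.0559
```

```bash
cat >> h.py <<'E'
def avg(n=5):
    L=[]
    for i in range(n):
        vision.get_image('side');o=ctrl.get_obs();L.append(np.r_[o['contact_force'],o['wrist_torque'],o['effort'][5],o['tool_pos']])
    L=np.array(L);m=L.mean(0);print('avg F',m[:3].round(2),'M',m[3:6].round(3),'sd',L[:,5].std().round(3),'e6 %.3f'%m[6],'pos',m[7:].round(4));st()
E
python3 -c "
from h import *
avg()"
```

```text
avg F [-4.69  1.73  6.49] M [ 0.437  0.772 -0.1  ] sd 0.026 e6 -0.071 pos [ 0.5835 -0.1777  0.1368]
t 12.63 pos [ 0.5835 -0.1777  0.1368] F [-4.71  1.22  7.96] M [ 0.42   0.792 -0.081] open 0.0561 q6 -2.55 yaw -147.9 tilt [-0.0004  0.0004]
```

Emit:
jog_arm(
  deltas=[
    [0,0,0,0.06,0.09,-0.05,0.5],
    [0,0,0,0,0,0,0.5],
  ],
)

```text
t: 12.8
tool_pos: [0.5832, -0.1775, 0.1369]
tool_rot: [-0.869, 3.017, -0.002]
contact_force: [-0.8, 0.6, 3.2]
opening: 0.0562
```

```bash
python3 -c "
from h import *
avg()"
```

```text
avg F [0.93 0.67 3.06] M [ 0.105 -0.08  -0.024] sd 0.022 e6 -0.015 pos [ 0.5831 -0.1775  0.1369]
t 13.05 pos [ 0.5831 -0.1775  0.1369] F [1.82 0.3  3.82] M [ 0.063 -0.137 -0.06 ] open 0.0559 q6 -2.55 yaw -147.8 tilt [ 0.0014 -0.0005]
```

Emit:
jog_arm(
  deltas=[
    [0,0,0.06,0,0,0.011,0.5],
    [0,0,0.12,0,0,0.023,0.5],
    [0,0,0.12,0,0,0.023,0.5],
    [0,0,0.12,0,0,0.023,0.5],
    [0,0,0.12,0,0,0.023,0.5],
    [0,0,0.12,0,0,0.023,0.5],
    [0,0,0.12,0,0,0.023,0.5],
    [0,0,0.06,0,0,0.011,0.5],
    [0,0,0,0,0,0,0.5],
  ],
)

```text
t: 13.8
tool_pos: [0.5825, -0.1768, 0.1352]
tool_rot: [-0.44, -3.11, -0.002]
contact_force: [-1.6, 2.2, 4.8]
opening: 0.0559
```

```bash
python3 -c "
from h import *
avg()"
```

```text
avg F [-1.41  2.79  5.55] M [ 0.572  0.213 -0.061] sd 0.03 e6 -0.049 pos [ 0.5825 -0.1768  0.1352]
t 14.05 pos [ 0.5825 -0.1768  0.1352] F [-1.43  3.12  5.86] M [ 0.601  0.215 -0.067] open 0.0560 q6 -1.71 yaw 164.0 tilt [-0.0004  0.0013]
```

Emit:
jog_arm(
  deltas=[
    [0,0,0,0.06,0.06,-0.04,0.5],
    [0,0,0.06,0,0,0.011,0.5],
    [0,0,0.12,0,0,0.023,0.5],
    [0,0,0.12,0,0,0.023,0.5],
    [0,0,0.12,0,0,0.023,0.5],
    [0,0,0.12,0,0,0.023,0.5],
    [0,0,0.12,0,0,0.023,0.5],
    [0,0,0.12,0,0,0.023,0.5],
    [0,0,0.06,0,0,0.011,0.5],
    [0,0,0,0,0,0,0.5],
  ],
)

```text
t: 14.88
tool_pos: [0.5826, -0.1759, 0.1337]
tool_rot: [1.668, 2.662, 0.003]
contact_force: [2.4, 3.6, 2.6]
opening: 0.0559
```

```bash
python3 -c "
from h import *
avg()"
```

```text
avg F [2.87 4.91 2.16] M [ 0.79  -0.458 -0.045] sd 0.02 e6 -0.006 pos [ 0.5826 -0.1759  0.1336]
t 15.13 pos [ 0.5826 -0.1759  0.1337] F [3.03 5.16 2.21] M [ 0.755 -0.491 -0.034] open 0.0560 q6 -0.87 yaw 116.0 tilt [0.0011 0.0014]
```

The lateral drift is constant in the tool frame, because the band is slightly off the tool axis, so I'll fold that correction into the turning rows.

Emit:
jog_arm(
  deltas=[
    [0,0,0,0.06,0.07,0,0.5],
    [0,0,0.06,0.005,0.005,0.011,0.5],
    [0,0,0.12,0.009,0.01,0.023,0.5],
    [0,0,0.12,0.009,0.01,0.023,0.5],
    [0,0,0.12,0.009,0.01,0.023,0.5],
    [0,0,0.12,0.009,0.01,0.023,0.5],
    [0,0,0.12,0.009,0.01,0.023,0.5],
    [0,0,0.12,0.009,0.01,0.023,0.5],
    [0,0,0.06,0.005,0.005,0.011,0.5],
    [0,0,0,0,0,0,0.5],
  ],
)

```text
t: 15.97
tool_pos: [0.5833, -0.1755, 0.132]
tool_rot: [2.607, 1.751, -0.0]
contact_force: [2.4, 1.0, 1.1]
opening: 0.0561
```

```bash
python3 -c "
from h import *
avg()"
```

```text
avg F [2.68 0.92 0.18] M [ 0.031 -0.419 -0.024] sd 0.028 e6 -0.004 pos [ 0.5833 -0.1755  0.1321]
t 16.22 pos [ 0.5833 -0.1755  0.1321] F [ 3.17 -0.05 -0.77] M [-0.057 -0.463 -0.035] open 0.0557 q6 -0.03 yaw 67.8 tilt [ 0.0005 -0.0009]
```

Emit:
jog_arm(
  deltas=[
    [0,0,0,0.02,0.04,0.02,0.5],
    [0,0,0.06,0.005,0.005,0.011,0.5],
    [0,0,0.12,0.009,0.01,0.023,0.5],
    [0,0,0.12,0.009,0.01,0.023,0.5],
    [0,0,0.12,0.009,0.01,0.023,0.5],
    [0,0,0.06,0.005,0.005,0.011,0.5],
    [0,0,0,0,0,0,0.5],
  ],
)

```text
t: 16.8
tool_pos: [0.5838, -0.1752, 0.1312]
tool_rot: [-2.95, -1.081, 0.002]
contact_force: [-0.0, -1.7, 1.9]
opening: 0.0558
```

```bash
python3 -c "
from h import *
avg()"
```

```text
avg F [-1.17 -0.37  2.81] M [-0.092  0.162 -0.011] sd 0.038 e6 0.005 pos [ 0.5838 -0.1752  0.1311]
t 17.05 pos [ 0.5838 -0.1752  0.1311] F [-2.12 -0.99  2.89] M [-0.091  0.26   0.047] open 0.0558 q6 0.45 yaw 40.3 tilt [-0.001  -0.0003]
```

Emit:
jog_arm(
  deltas=[
    [0,0,0.06,0.005,0.005,0.011,0.5],
    [0,0,0.12,0.009,0.01,0.023,0.5],
    [0,0,0.12,0.009,0.01,0.023,0.5],
    [0,0,0.12,0.009,0.01,0.023,0.5],
    [0,0,0.06,0.005,0.005,0.011,0.5],
  ],
)

```text
t: 17.47
tool_pos: [0.5848, -0.1751, 0.1302]
tool_rot: [-3.123, -0.343, -0.0]
contact_force: [-0.8, 0.0, 1.3]
opening: 0.0559
```

```bash
python3 -c "
from h import *
st();avg()"
```

```text
t 17.47 pos [ 0.5848 -0.1751  0.1302] F [-0.85  0.01  1.27] M [ 0.017  0.01  -0.003] open 0.0559 q6 0.94 yaw 12.5 tilt [0.0003 0.0001]
avg F [ 0.15 -0.45  2.08] M [-0.003 -0.037 -0.045] sd 0.048 e6 0.106 pos [ 0.5848 -0.1751  0.1302]
t 17.72 pos [ 0.5848 -0.1752  0.1302] F [-0.17 -0.58  1.01] M [ 0.027 -0.056 -0.03 ] open 0.0558 q6 0.93 yaw 12.9 tilt [ 0.0003 -0.0001]
```

Emit:
jog_arm(
  deltas=[
    [0,0,0.06,0.005,0.005,0.011,0.5],
    [0,0,0.12,0.009,0.01,0.023,0.5],
    [0,0,0.12,0.009,0.01,0.023,0.5],
  ],
)

```text
t: 17.97
tool_pos: [0.585, -0.1753, 0.1297]
tool_rot: [-3.139, 0.128, -0.0]
contact_force: [0.7, 1.1, 3.3]
opening: 0.0561
```

```bash
python3 -c "
from h import *
st();avg(4)"
```

```text
t 17.97 pos [ 0.585  -0.1753  0.1297] F [0.75 1.12 3.28] M [-0.055 -0.026  0.02 ] open 0.0561 q6 1.24 yaw -4.7 tilt [0.0001 0.0001]
avg F [0.4  0.01 2.13] M [-0.054 -0.01  -0.041] sd 0.035 e6 0.272 pos [ 0.585  -0.1754  0.1297]
t 18.17 pos [ 0.585  -0.1754  0.1297] F [0.42 0.24 2.05] M [-0.082  0.001 -0.04 ] open 0.0557 q6 1.23 yaw -4.2 tilt [ 0.0001 -0.0001]
```

Emit:
jog_arm(
  deltas=[
    [0,0,0.06,0.005,0.005,0.008,0.5],
    [0,0,0.06,0.005,0.005,0.008,0.5],
  ],
)

```text
t: 18.33
tool_pos: [0.5851, -0.1755, 0.1296]
tool_rot: [3.126, -0.309, 0.0]
contact_force: [-0.3, 0.0, 3.1]
opening: 0.0558
```

```bash
python3 -c "
from h import *
print(ctrl.get_obs()['effort'].round(3));avg(6);print(ctrl.get_obs()['effort'].round(3))"
```

```text
[-1.6000e-02 -3.7888e+01 -3.2577e+01  3.5000e-02 -1.0000e-02 -5.9200e-01]
avg F [0.04 0.28 3.12] M [-0.011  0.033 -0.023] sd 0.048 e6 0.073 pos [ 0.5851 -0.1755  0.1296]
t 18.63 pos [ 0.5851 -0.1755  0.1296] F [0.12 0.26 2.8 ] M [-0.01  -0.029  0.014] open 0.0561 q6 1.35 yaw -11.2 tilt [ 0.0001 -0.0001]
[ 0.0000e+00 -3.7756e+01 -3.2493e+01  2.3000e-02 -2.2000e-02 -8.0000e-03]
```

Emit:
jog_arm(
  deltas=[
    [0,0,0.08,0.006,0.006,0.008,0.5],
    [0,0,0.08,0.006,0.006,0.008,0.5],
    [0,0,0.08,0.006,0.006,0.008,0.5],
  ],
)

```text
t: 18.88
tool_pos: [0.5853, -0.1758, 0.1296]
tool_rot: [3.066, -0.685, 0.001]
contact_force: [-0.7, -0.9, 4.0]
opening: 0.0563
```

```bash
python3 -c "
from h import *
avg(6)"
```

```text
avg F [0.24 0.04 4.28] M [-0.047  0.035 -0.033] sd 0.024 e6 0.096 pos [ 0.5853 -0.1758  0.1295]
t 19.18 pos [ 0.5854 -0.1758  0.1295] F [-0.37  0.2   4.06] M [-0.048  0.034 -0.023] open 0.0559 q6 1.59 yaw -25.0 tilt [ 0.0006 -0.0003]
```

The lip has met the lid: height holds at 0.1296 while the vertical force builds. I'll stop feeding down and turn through the play, watching the torque.

Emit:
jog_arm(
  deltas=[
    [0,0,0.08,0.006,0.006,0,0.5],
    [0,0,0.08,0.006,0.006,0,0.5],
    [0,0,0.08,0.006,0.006,0,0.5],
  ],
)

```text
t: 19.43
tool_pos: [0.5854, -0.176, 0.1295]
tool_rot: [2.962, -1.047, 0.001]
contact_force: [1.2, 0.4, 5.1]
opening: 0.0556
```

```bash
python3 -c "
from h import *
avg(5)"
```

```text
avg F [-0.19 -0.22  4.76] M [-0.019 -0.01  -0.04 ] sd 0.013 e6 0.110 pos [ 0.5854 -0.176   0.1295]
t 19.68 pos [ 0.5854 -0.176   0.1295] F [-0.29 -0.83  5.22] M [-0.015 -0.034 -0.026] open 0.0558 q6 1.83 yaw -38.7 tilt [ 0.0005 -0.0002]
```

Emit:
jog_arm(
  deltas=[
    [0,0,0.08,0.006,0.006,0,0.5],
    [0,0,0.08,0.006,0.006,0,0.5],
  ],
)

```text
t: 19.85
tool_pos: [0.5854, -0.1762, 0.1295]
tool_rot: [2.869, -1.279, 0.001]
contact_force: [0.5, -0.4, 5.6]
opening: 0.0561
```

```bash
python3 -c "
from h import *
avg(5)"
```

```text
avg F [0.17 0.06 5.2 ] M [-0.029  0.027 -0.083] sd 0.033 e6 0.095 pos [ 0.5854 -0.1762  0.1295]
t 20.10 pos [ 0.5854 -0.1762  0.1295] F [-0.2  -0.26  5.4 ] M [-0.04   0.013 -0.081] open 0.0559 q6 1.99 yaw -47.9 tilt [ 0.0005 -0.0002]
```

Emit:
jog_arm(
  deltas=[
    [0,0,0.04,0.003,0.003,0,0.5],
    [0,0,0.04,0.003,0.003,0,0.5],
  ],
)

```text
t: 20.27
tool_pos: [0.5854, -0.1763, 0.1295]
tool_rot: [2.817, -1.39, 0.001]
contact_force: [-0.3, -0.2, 5.7]
opening: 0.0559
```

```bash
python3 -c "
from h import *
avg(7)"
```

```text
avg F [0.03 0.2  5.14] M [-0.05   0.029 -0.034] sd 0.03 e6 0.004 pos [ 0.5854 -0.1763  0.1295]
t 20.62 pos [ 0.5854 -0.1762  0.1294] F [0.01 0.92 5.31] M [-0.055  0.022 -0.094] open 0.0558 q6 2.07 yaw -52.4 tilt [ 0.0003 -0.0001]
```

Emit:
jog_arm(
  deltas=[
    [0,0,0.04,0.003,0.003,0,0.5],
    [0,0,0.04,0.003,0.003,0,0.5],
  ],
)

```text
t: 20.78
tool_pos: [0.5853, -0.1764, 0.1295]
tool_rot: [2.759, -1.502, 0.001]
contact_force: [0.6, -0.2, 5.5]
opening: 0.0557
```

```bash
python3 -c "
from h import *
avg(7)"
```

```text
avg F [-0.37 -0.41  4.97] M [-0.049  0.034 -0.032] sd 0.037 e6 0.004 pos [ 0.5853 -0.1763  0.1295]
t 21.13 pos [ 0.5853 -0.1763  0.1294] F [-0.03 -0.34  4.49] M [-0.012  0.035  0.001] open 0.0561 q6 2.15 yaw -57.0 tilt [ 0.0003 -0.0001]
```

Emit:
jog_arm(
  deltas=[
    [0,0,0.04,0.003,0.003,0,0.5],
    [0,0,0.04,0.003,0.003,0,0.5],
  ],
)

```text
t: 21.3
tool_pos: [0.5852, -0.1764, 0.1294]
tool_rot: [2.697, -1.611, 0.0]
contact_force: [-1.6, 0.2, 5.5]
opening: 0.0562
```

```bash
python3 -c "
from h import *
avg(6)"
```

```text
avg F [-0.02 -0.52  5.32] M [-0.061  0.042 -0.054] sd 0.043 e6 0.001 pos [ 0.5852 -0.1764  0.1294]
t 21.60 pos [ 0.5852 -0.1764  0.1294] F [-0.2  -0.3   5.53] M [-0.053 -0.003 -0.059] open 0.0558 q6 2.23 yaw -61.6 tilt [ 0.0001 -0.0002]
```

Emit:
jog_arm(
  deltas=[
    [0,0,0.04,0.003,0.003,0,0.5],
    [0,0,0.04,0.003,0.003,0,0.5],
  ],
)

```text
t: 21.77
tool_pos: [0.585, -0.1765, 0.1293]
tool_rot: [2.63, -1.717, -0.0]
contact_force: [-0.4, -0.2, 5.6]
opening: 0.056
```

```bash
python3 -c "
from h import *
avg(6)"
```

```text
avg F [-1.14 -0.44  5.1 ] M [-0.051  0.154 -0.055] sd 0.035 e6 0.010 pos [ 0.585  -0.1765  0.1293]
t 22.07 pos [ 0.585  -0.1765  0.1293] F [-1.42  0.29  5.77] M [-0.075  0.161 -0.034] open 0.0560 q6 2.31 yaw -66.2 tilt [-0.0005 -0.    ]
```

Emit:
jog_arm(
  deltas=[
    [0,0,0.04,0,0.003,0,0.5],
    [0,0,0.04,0,0.003,0,0.5],
  ],
)

```text
t: 22.23
tool_pos: [0.5848, -0.1766, 0.1292]
tool_rot: [2.56, -1.82, -0.001]
contact_force: [-0.6, -0.7, 4.0]
opening: 0.0554
```

```bash
python3 -c "
from h import *
avg(6)"
```

```text
avg F [-1.04 -0.54  5.35] M [-0.098  0.216 -0.031] sd 0.038 e6 0.029 pos [ 0.5849 -0.1766  0.1292]
t 22.53 pos [ 0.5849 -0.1766  0.1292] F [-0.94 -0.73  4.9 ] M [-0.126  0.22  -0.037] open 0.0557 q6 2.39 yaw -70.8 tilt [-0.0007 -0.0001]
```

Emit:
jog_arm(
  deltas=[
    [0,0,0.04,0,0.003,0,0.5],
    [0,0,0.04,0,0.003,0,0.5],
  ],
)

```text
t: 22.7
tool_pos: [0.5848, -0.1766, 0.1291]
tool_rot: [2.485, -1.921, -0.001]
contact_force: [-0.8, -1.4, 4.1]
opening: 0.0563
```

```bash
python3 -c "
from h import *
avg(6)"
```

```text
avg F [-1.61 -1.47  4.28] M [-0.184  0.238 -0.026] sd 0.043 e6 0.051 pos [ 0.5848 -0.1766  0.129 ]
t 23.00 pos [ 0.5848 -0.1765  0.129 ] F [-1.36 -1.83  4.29] M [-0.214  0.263  0.02 ] open 0.0557 q6 2.47 yaw -75.4 tilt [-0.0007 -0.    ]
```

Emit:
jog_arm(
  deltas=[
    [0,0,0.04,0.002,0,0,0.5],
  ],
)

```text
t: 23.08
tool_pos: [0.5848, -0.1765, 0.129]
tool_rot: [2.446, -1.97, -0.001]
contact_force: [-1.6, -1.0, 4.0]
opening: 0.056
```

```bash
python3 -c "
from h import *
st();avg(7)"
```

```text
t 23.08 pos [ 0.5848 -0.1765  0.129 ] F [-1.63 -1.01  4.03] M [-0.237  0.234  0.291] open 0.0560 q6 2.51 yaw -77.7 tilt [-0.0007 -0.0002]
avg F [-1.7  -1.21  3.91] M [-0.234  0.301  0.008] sd 0.056 e6 0.044 pos [ 0.5848 -0.1766  0.129 ]
t 23.43 pos [ 0.5848 -0.1765  0.129 ] F [-1.99 -1.01  4.31] M [-0.275  0.325  0.033] open 0.0560 q6 2.51 yaw -77.7 tilt [-0.0006 -0.    ]
```

Emit:
jog_arm(
  deltas=[
    [0,0,0.04,-0.002,0,0,0.5],
  ],
)

```text
t: 23.52
tool_pos: [0.5848, -0.1765, 0.1289]
tool_rot: [2.406, -2.019, -0.0]
contact_force: [-1.9, -1.2, 2.8]
opening: 0.0558
```

```bash
python3 -c "
from h import *
st();avg(7)"
```

```text
t 23.52 pos [ 0.5848 -0.1765  0.1289] F [-1.87 -1.19  2.82] M [-0.256  0.306  0.308] open 0.0558 q6 2.55 yaw -80.0 tilt [-0.0005 -0.0002]
avg F [-1.36 -2.07  2.49] M [-0.317  0.28   0.005] sd 0.066 e6 0.048 pos [ 0.5849 -0.1765  0.1289]
t 23.87 pos [ 0.5849 -0.1765  0.129 ] F [-1.25 -1.39  1.9 ] M [-0.332  0.332  0.01 ] open 0.0559 q6 2.55 yaw -80.0 tilt [-0.0004 -0.    ]
```

After each small row the moving torque now peaks near 0.3 N·m and relaxes at rest, and the angle past the play (about 18–20°) suggests 0.13–0.2 N·m. I'll let go and make the same row in free air for the dynamic baseline.

Emit:
jog_arm(
  deltas=[
    [0,0,0,0,0,0,1],
    [0,0,0,0,0,0,1],
    [0,0,0,0,0,0,1],
    [0,0,0,0,0,0,1],
    [0,0,0,0,0,0,1],
    [0,0,0,0,0,0,1],
    [0,0,0,0,0,0,1],
  ],
)

```text
t: 24.45
tool_pos: [0.5851, -0.1764, 0.1292]
tool_rot: [-2.406, 2.02, 0.0]
contact_force: [-0.9, -0.0, -0.1]
opening: 0.0855
```

```bash
python3 -c "
from h import *
avg(5)"
```

```text
avg F [ 0.21 -0.11 -0.31] M [0.006 0.009 0.018] sd 0.027 e6 -0.000 pos [ 0.5851 -0.1764  0.1292]
t 24.70 pos [ 0.5851 -0.1765  0.1292] F [ 0.98 -0.03 -0.48] M [0.02  0.035 0.038] open 0.0856 q6 2.55 yaw -80.1 tilt [ 0.0001 -0.    ]
```

Emit:
jog_arm(
  deltas=[
    [0,0,0.04,0,0,0,1],
  ],
)

```text
t: 24.78
tool_pos: [0.5851, -0.1765, 0.1292]
tool_rot: [-2.364, 2.069, -0.0]
contact_force: [0.1, 0.2, -0.1]
opening: 0.0854
```

```bash
python3 -c "
from h import *
st();avg(5)"
```

```text
t 24.78 pos [ 0.5851 -0.1765  0.1292] F [ 0.1   0.21 -0.1 ] M [-0.014 -0.041 -0.01 ] open 0.0854 q6 2.59 yaw -82.4 tilt [0.0001 0.    ]
avg F [0.02 0.11 0.06] M [-0.009 -0.012 -0.005] sd 0.024 e6 0.064 pos [ 0.5851 -0.1765  0.1292]
t 25.03 pos [ 0.585  -0.1765  0.1292] F [-0.13  0.21  0.03] M [-0.03  -0.025  0.006] open 0.0855 q6 2.59 yaw -82.3 tilt [-0.  0.]
```

Emit:
jog_arm(
  deltas=[
    [0,0,0.04,0,0,0,1],
  ],
)

```text
t: 25.12
tool_pos: [0.585, -0.1765, 0.1292]
tool_rot: [2.323, -2.115, 0.0]
contact_force: [-0.7, 0.0, -0.5]
opening: 0.0853
```

```bash
python3 -c "
from h import *
st();im,d=vision.get_image('side');np.savez('pics/s5.npz',im=im,d=d)
cv2.imwrite('pics/s5.png',cv2.resize(im[140:220,220:300],None,fx=7,fy=7,interpolation=2)[:,:,::-1])"
```

```text
t 25.12 pos [ 0.585  -0.1765  0.1292] F [-0.75  0.04 -0.52] M [ 0.02   0.007 -0.049] open 0.0853 q6 2.63 yaw -84.6 tilt [ 0. -0.]
```

View pics/s5.png

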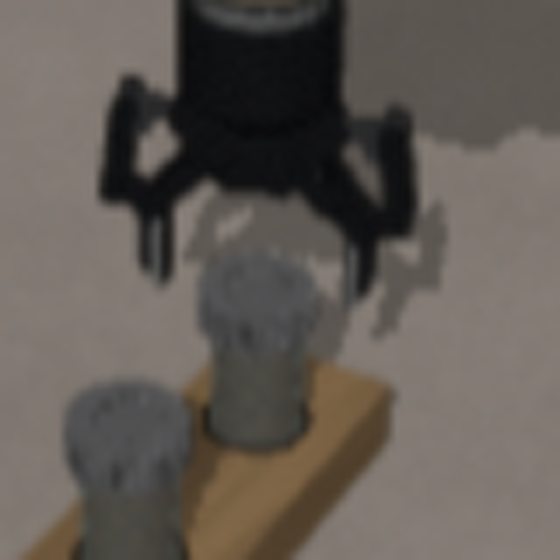

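The side view shows the band level on the open jar, at the same height as the neighbour, with the jaws clear. The free-air row reads about 0 N·m, so the 0.3 N·m was real: about 0.9 mm seal compression, which is tighter than fingertip-tight. I'll regrip and ease it back in small steps, reading the moving torque.

Emit:
jog_arm(
  deltas=[
    [0,0,0,0,0,0,0.7],
    [0,0,0,0,0,0,0.6],
    [0,0,0,0,0,0,0.5],
    [0,0,0,0,0,0,0.5],
    [0,0,0,0,0,0,0.5],
    [0,0,0,0,0,0,0.5],
    [0,0,0,0,0,0,0.5],
  ],
)

```text
t: 25.75
tool_pos: [0.5848, -0.1765, 0.1296]
tool_rot: [2.323, -2.114, -0.001]
contact_force: [-3.6, 0.7, 5.2]
opening: 0.0557
```

```bash
python3 -c "
from h import *
avg(4)"
```

```text
avg F [-3.88  0.69  5.64] M [0.093 0.812 0.046] sd 0.017 e6 0.067 pos [ 0.5848 -0.1765  0.1296]
t 25.95 pos [ 0.5848 -0.1765  0.1296] F [-3.83  0.89  5.81] M [0.132 0.759 0.075] open 0.0562 q6 2.63 yaw -84.6 tilt [-0.0007 -0.0001]
```

Emit:
jog_arm(
  deltas=[
    [0,0,-0.04,0,0,0,0.5],
  ],
)

```text
t: 26.03
tool_pos: [0.585, -0.1765, 0.1297]
tool_rot: [-2.365, 2.068, 0.0]
contact_force: [-3.1, 0.4, 4.7]
opening: 0.0557
```

```bash
python3 -c "
from h import *
st();avg(3)"
```

```text
t 26.03 pos [ 0.585  -0.1765  0.1297] F [-3.07  0.41  4.67] M [ 0.125  0.589 -0.265] open 0.0557 q6 2.59 yaw -82.3 tilt [-0.  0.]
avg F [-3.55  0.71  5.16] M [0.112 0.71  0.015] sd 0.061 e6 -0.069 pos [ 0.5851 -0.1765  0.1297]
t 26.18 pos [ 0.5851 -0.1765  0.1297] F [-3.25 -0.44  5.42] M [0.107 0.744 0.09 ] open 0.0556 q6 2.59 yaw -82.3 tilt [-0.0001 -0.0001]
```

Emit:
jog_arm(
  deltas=[
    [0,0,-0.04,0,0,0,0.5],
  ],
)

```text
t: 26.27
tool_pos: [0.5852, -0.1765, 0.1297]
tool_rot: [-2.406, 2.02, -0.0]
contact_force: [-2.6, 0.3, 4.7]
opening: 0.0559
```

```bash
python3 -c "
from h import *
st();avg(3)"
```

```text
t 26.27 pos [ 0.5852 -0.1765  0.1297] F [-2.63  0.31  4.75] M [ 0.118  0.622 -0.246] open 0.0559 q6 2.55 yaw -80.0 tilt [0.0003 0.    ]
avg F [-2.68  0.47  4.81] M [ 0.089  0.647 -0.002] sd 0.032 e6 -0.061 pos [ 0.5852 -0.1765  0.1297]
t 26.42 pos [ 0.5852 -0.1765  0.1298] F [-2.55  0.23  4.08] M [0.06  0.644 0.014] open 0.0560 q6 2.55 yaw -80.0 tilt [ 0.0003 -0.0001]
```

Emit:
jog_arm(
  deltas=[
    [0,0,-0.04,0,0,0,0.5],
    [0,0,-0.04,0,0,0,0.5],
  ],
)

```text
t: 26.58
tool_pos: [0.5853, -0.1765, 0.1299]
tool_rot: [-2.486, 1.921, -0.001]
contact_force: [-2.9, 0.6, 6.0]
opening: 0.0554
```

```bash
python3 -c "
from h import *
st();avg(3)"
```

```text
t 26.58 pos [ 0.5853 -0.1765  0.1299] F [-2.86  0.62  5.95] M [ 0.144  0.55  -0.195] open 0.0554 q6 2.47 yaw -75.4 tilt [ 0.0006 -0.    ]
avg F [-2.19  1.12  4.78] M [0.104 0.616 0.082] sd 0.078 e6 -0.062 pos [ 0.5853 -0.1765  0.1299]
t 26.73 pos [ 0.5853 -0.1765  0.1299] F [-2.52  1.52  4.3 ] M [0.147 0.568 0.155] open 0.0559 q6 2.47 yaw -75.4 tilt [ 0.0006 -0.0002]
```

Emit:
jog_arm(
  deltas=[
    [0,0,-0.04,0,0,0,0.5],
    [0,0,-0.04,0,0,0,0.5],
  ],
)

```text
t: 26.9
tool_pos: [0.5855, -0.1765, 0.13]
tool_rot: [-2.56, 1.82, -0.002]
contact_force: [-2.2, 2.0, 6.2]
opening: 0.056
```

```bash
python3 -c "
from h import *
st();avg(3)"
```

```text
t 26.90 pos [ 0.5855 -0.1765  0.13  ] F [-2.16  2.02  6.18] M [ 0.109  0.499 -0.163] open 0.0560 q6 2.39 yaw -70.8 tilt [ 0.0011 -0.0001]
avg F [-2.28  1.06  5.16] M [0.062 0.555 0.049] sd 0.023 e6 -0.068 pos [ 0.5855 -0.1766  0.13  ]
t 27.05 pos [ 0.5855 -0.1766  0.13  ] F [-2.2   0.91  5.05] M [0.05  0.561 0.081] open 0.0555 q6 2.39 yaw -70.9 tilt [ 0.001  -0.0003]
```

Emit:
jog_arm(
  deltas=[
    [0,0,-0.04,0,0,0,0.5],
    [0,0,-0.04,0,0,0,0.5],
    [0,0,-0.04,0,0,0,0.5],
  ],
)

```text
t: 27.3
tool_pos: [0.5855, -0.1765, 0.13]
tool_rot: [-2.665, 1.663, -0.002]
contact_force: [-2.9, 1.9, 5.6]
opening: 0.0558
```

```bash
python3 -c "
from h import *
st();avg(3)"
```

```text
t 27.30 pos [ 0.5855 -0.1765  0.13  ] F [-2.91  1.93  5.59] M [ 0.098  0.592 -0.116] open 0.0558 q6 2.27 yaw -63.9 tilt [0.0011 0.    ]
avg F [-2.93  0.97  5.51] M [0.119 0.538 0.034] sd 0.042 e6 -0.089 pos [ 0.5855 -0.1765  0.1301]
t 27.45 pos [ 0.5855 -0.1765  0.1301] F [-3.05  1.59  5.71] M [0.161 0.565 0.075] open 0.0554 q6 2.27 yaw -64.0 tilt [ 0.0012 -0.0003]
```

Emit:
jog_arm(
  deltas=[
    [0,0,0.03,0,0,0,0.5],
  ],
)

```text
t: 27.53
tool_pos: [0.5854, -0.1767, 0.13]
tool_rot: [2.639, -1.705, 0.002]
contact_force: [-1.4, 0.4, 5.5]
opening: 0.056
```

```bash
python3 -c "
from h import *
st();avg(3)"
```

```text
t 27.53 pos [ 0.5854 -0.1767  0.13  ] F [-1.36  0.4   5.5 ] M [-0.052  0.576  0.11 ] open 0.0560 q6 2.30 yaw -65.7 tilt [ 0.0009 -0.0008]
avg F [-2.57  0.41  5.72] M [0.003 0.568 0.013] sd 0.02 e6 0.076 pos [ 0.5855 -0.1767  0.13  ]
t 27.68 pos [ 0.5855 -0.1767  0.1301] F [-1.91  0.95  5.24] M [ 0.013  0.543 -0.009] open 0.0558 q6 2.30 yaw -65.7 tilt [ 0.0011 -0.0007]
```

Emit:
jog_arm(
  deltas=[
    [0,0,0,-0.02,0.04,-0.1,0.5],
    [0,0,0,0,0,0,0.5],
    [0,0,0.04,0,0,0,0.5],
  ],
)

```text
t: 27.93
tool_pos: [0.5849, -0.1766, 0.1301]
tool_rot: [-2.604, 1.758, -0.001]
contact_force: [-0.7, 0.2, 1.8]
opening: 0.0559
```

```bash
python3 -c "
from h import *
st();avg(4)"
```

```text
t 27.93 pos [ 0.5849 -0.1766  0.1301] F [-0.75  0.2   1.76] M [-0.145  0.201  0.154] open 0.0559 q6 2.34 yaw -68.0 tilt [ 0.0008 -0.0004]
avg F [ 0.63 -0.96  0.25] M [-0.161  0.01  -0.037] sd 0.057 e6 0.028 pos [ 0.5848 -0.1766  0.1301]
t 28.13 pos [ 0.5848 -0.1766  0.1301] F [ 1.21 -0.96  0.41] M [-0.147 -0.068 -0.08 ] open 0.0560 q6 2.34 yaw -68.0 tilt [ 0.0007 -0.0002]
```

Emit:
jog_arm(
  deltas=[
    [0,0,0.03,0,0,0,0.5],
  ],
)

```text
t: 28.22
tool_pos: [0.5846, -0.1765, 0.1301]
tool_rot: [2.578, -1.795, -0.0]
contact_force: [-0.5, -0.7, 2.1]
opening: 0.056
```

```bash
python3 -c "
from h import *
st();avg(4)"
```

```text
t 28.22 pos [ 0.5846 -0.1765  0.1301] F [-0.45 -0.75  2.13] M [-0.152  0.156  0.152] open 0.0560 q6 2.37 yaw -69.7 tilt [-0.0001 -0.0001]
avg F [-0.19 -1.42  0.49] M [-0.167  0.076  0.009] sd 0.021 e6 0.063 pos [ 0.5846 -0.1765  0.1301]
t 28.42 pos [ 0.5846 -0.1765  0.1301] F [-0.47 -1.48  0.98] M [-0.177  0.071 -0.001] open 0.0556 q6 2.37 yaw -69.7 tilt [-0.     -0.0001]
```

With no press on the band, the tightening torque now reads 0.15 N·m, mid fingertip-tight. I'll let go, retreat and check.

Emit:
jog_arm(
  deltas=[
    [0,0,0,0,0,0,1],
    [0,0,0,0,0,0,1],
    [0,0,0,0,0,0,1],
    [0,0,0,0,0,0,1],
    [0,0,0,0,0,0,1],
    [0,0,0,0,0,0,1],
    [0,0,0,0,0,-1,1],
    [0,0,0,0,0,-2,1],
    [0,0,0,0,0,-3,1],
    [0,0,0,0,0,-3,1],
    [0,0,0,0,0,-3,1],
    [0,0,0,0,0,0,1],
  ],
)

```text
t: 29.42
tool_pos: [0.5877, -0.1778, 0.2598]
tool_rot: [-2.575, 1.794, -0.021]
contact_force: [1.5, 0.2, 2.3]
opening: 0.0857
```

```bash
python3 -c "
from h import *
st();im,d=vision.get_image('side');W=cloud('side',d)
for nm,c in(('ours',(.584,-.176)),('shut',(.608,-.06))):
    m=(np.hypot(W[...,0]-c[0],W[...,1]-c[1]-.003)<.026)&(W[...,2]>.116)&(W[...,2]<.135);w=W[m]
    A=np.c_[w[:,:2]-w[:,:2].mean(0),np.ones(len(w))];print(nm,len(w),np.linalg.lstsq(A,w[:,2],rcond=None)[0].round(4),w.mean(0).round(4))
cv2.imwrite('pics/s6.png',im[130:310,140:350,::-1].repeat(3,0).repeat(3,1))"
```

```text
t 29.42 pos [ 0.5877 -0.1778  0.2598] F [1.52 0.16 2.27] M [ 0.02  -0.037  0.06 ] open 0.0857 q6 2.37 yaw -69.7 tilt [ 0.0127 -0.0055]
ours 108 [0.0087 0.0005 0.1204] [ 0.5844 -0.1733  0.1204]
shut 141 [-0.0057  0.0054  0.1213] [ 0.6082 -0.058   0.1213]
```

View pics/s6.png

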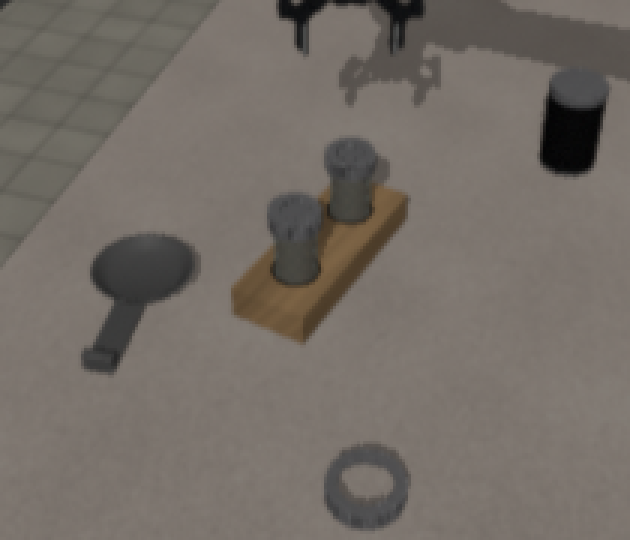

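The band sits level on the open jar, with a plane-fit tilt of 0.5° or less and its top at about the shut jar's height. The gripper is clear, and the wide band, spoon rest and tin stand where they were.

Emit:
jog_arm(
  deltas=[
    [0,0,0,0,0,0,1],
    [0,0,0,0,0,0,1],
    [0,0,0,0,0,0,1],
  ],
)

```text
t: 29.72
tool_pos: [0.5838, -0.1761, 0.2484]
tool_rot: [2.577, -1.796, -0.005]
contact_force: [0.6, -0.1, -0.5]
opening: 0.0851
```

```bash
python3 -c "
from h import *
st();print(ctrl.finish_job())"
```

```text
t 29.72 pos [ 0.5838 -0.1761  0.2484] F [ 0.6  -0.07 -0.45] M [-0.13   0.042  0.001] open 0.0851 q6 2.37 yaw -69.7 tilt [-0.0029  0.0013]
the job is handed in; nothing more can be done
None
```

The jar is closed and the job was handed in at 29.7 s. I set the small band on the neck and screwed it clockwise until the lip met the lid and it started to turn harder.

**Overshoot:** I went too far on the first try, to about 0.3 N·m while turning. At rest the torque reads about zero, so my resting checks missed the tightening. A free-air turn read about 0, which confirmed the 0.3 was real. I eased the band back about 19° and retightened about 4°. The last torque while turning was 0.15 N·m with almost no downward force, inside the 0.08 to 0.2 N·m range. I made no direct check of whether the lid was marked by that brief overshoot.

**Last checks:**
- **Band:** it is level to within about 0.5° by depth, with its top at about the shut jar's height. The side camera reads heights 2–3 mm low, so I compared heights rather than using the absolute values.
- **Gripper:** it is open and well clear of everything.
- **Other items:** the shut jar, wide band, spoon rest and tin look unmoved in the side view.

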